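# Tuck the counting slide under the second stage clip

### The job

On the microscope's stage a counting slide is held at one end by a stage clip, while its other end lies swung out in front of the second clip. Press the heel of that second clip down with one fingertip so that its nose lifts, keep it down while the other fingertip pushes the free end of the slide back beneath the raised nose until the slide lies square on the stage, then let the clip down on it and draw the hand clear. Only press and gently push: never pinch the slide or pick it up, leave the first clip closed on its end, and do not disturb the things standing round the microscope.

Things in the scene. Friction and masses are not known exactly. Their poses are not given: they have to be found in the camera images.
- stand: Fixed stereo microscope stand: grey base 20 mm high (x -85 to +185, y +-100 mm); black stage plate on it (x -54 to +20, y +-62), its top 28 mm above the bench. Origin at bench height under the stage; x points back to the column, z up. Column 25 mm thick at x = +150, 320 mm tall; its focus mount and head are swung back, all at x above +120 mm, above z = 150 mm.
- clip_a_pivot (a point): On the pivot axis of clip_a (the clip without a slide under it at the start), at stand x = +28, y = +26, z = 30.5 mm; fixed. Its bracket below spans x 24 to 32 mm, is 19 mm wide, top 34 mm above the bench. Clip_b is the same at y = -26 mm.
- slide: Pale plastic counting slide, 26 (x) x 76 (y) x 6 (z) mm, 20 g. Origin: centre of its underside, on the stage plate. +x: rear long edge (towards the column); -x: front long edge (the one to push). At the start its -y end is under clip_b and its +y end is swung forward by about 0.35 rad, just in front of clip_a's nose. Pushed at the free end, it turns about clip_b's nose. Square: y along stand y.
- clip_a (a joint): Angle of clip_a, a sprung steel lever. 0: nose down on the plate; about 0.29: nose resting on the slide; 0.8: heel fully down. Pressing the heel down raises the nose: above 0.37 the slide passes freely beneath. At 0.45 the heel plate is level, its top 3.4 mm above the stage plate; pressing lower is harmless down to about 1 mm. Takes about 5 N; released, it springs shut.
- clip_b (a joint): Angle in rad of the other, like clip (stand y = -26 mm), about 0.29 with its nose resting on the slide's -y end with about 2.5 N. Leave it alone.
- clip_a_heel (a point): Middle of the top of clip_a's heel plate, a flat grooved thumb plate 14 mm wide (stand y) reaching from 4 to 25 mm behind the pivot (stand +x); this point is 16 mm from the pivot. With the clip shut it slopes upward to the back by 0.45 rad. Turns with the clip.
- clip_a_nose (a point): Underside of clip_a's nose, the rounded line 9 mm long (stand y) that bears on the slide, 20 mm in front of the pivot (stand -x); the curled tip reaches 4 mm farther forward and the arm between is bowed upward. It turns with the clip.
- clip_b_nose (a point): The same point on clip_b.
- dropper: Bystander: small amber dropper bottle, 32 mm across, 75 mm tall; origin under its centre.
- pot: Bystander: white specimen pot with a screw lid, 60 mm across, 68 mm tall; origin under its centre.
- tally: Bystander: round steel tally counter lying flat, 42 mm across, 24 mm tall, with a plunger at +x; origin under its centre.
- slide_box: Bystander: closed grey slide box 85 x 100 x 32 mm; origin under its centre.
Mind the look-alikes: they are no part of the job. Of the things that look like the slide, the middle-sized one is meant.

How it is judged:
By the outcome, as a careful person would: the job done as asked, in the order asked, and still so for the second after the job is handed in, with the robot touching nothing.
It also fails if it takes over 45 s, if anything falls off the work surface, if the arm or the gripper's body presses on something with over 40 N, if the wrist force passes 120 N, or if a joint passes its speed limit or range.

### The arm

A 6-joint arm with a two-finger parallel gripper is mounted at the origin on the work surface. World frame = base frame: x ahead of the robot, y to its left, z up, the work surface at z = 0. Lengths are in m, angles in rad, forces in N, time in s.
With the tool pointing down it reaches from about 0.3 to 0.775 m from the base axis. Payload 14.6 kg.
Tool frame: the origin (TCP) lies at the very end of the fingers, on their centre line; the grasp point (between the pads) lies 19 mm behind it; z points along the fingers, y is the direction in which the jaws open and shut (so a half turn about z gives the same grasp; the last joint's range is limited). The gripper opens to 94 mm and grips with 3 to 60 N. Pads are 16 mm wide; open, the fingers measure 119 mm over their backs; the gripper's body (75 mm by 177 mm) begins 78 mm behind the grasp point.
Start: joints at [1.199, 0.3, 1.521, -0, 1.321, -0.067], TCP at [0.165, 0.525, 0.205] pointing down, gripper open.
Joint ranges: [-3.03, 3.03], [-0.79, 2.21], [0.23, 2.52], [-1.04, 4.18], [0, 3.07], [-2.55, 2.55]. Speed limits (rad/s): [2.22, 2.22, 2.57, 3.14, 3.14, 3.14].

### API

Orientations are given as [roll, pitch, yaw] about the fixed x, y, z axes, in that order (R = Rz(yaw) Ry(pitch) Rx(roll)).
In Python, from station import ctrl, eyes gives the robot as it stands.
- The arm moves only by the tool jog_arm, never from a script. Its argument "moves" is a list of rows, each a list of 3 entries, a list of its own where there are three numbers: the shift along the world's x, y, z in mm, then the turn, a rotation vector about the world's x, y, z in units of 5 degrees (1.0 is 5 degrees), then the finger opening in mm, from 0 to 94. In form: [[[tx, ty, tz], [wx, wy, wz], jaw], ...]. A call has 1 to 5 rows; each row is the pose to reach, as a shift and turn from the pose commanded when the call began; what a row does not reach only later rows make up. A row lasts 1/12 s, in which the tool goes at most 41.7 mm and 7.16 degrees, less where a joint would pass 70% of its speed; a pose out of reach is approached as far as the arm can. A call with a gripper value outside its range is refused whole. The fingers move at their own pace and stop on an object; "squeeze" is the grip in N (left out, the last holds). Time passes only in rows, so rows that repeat a pose let the fingers close. It gives the time, the measured TCP pose, the force and the opening at its end, in the units of the state.
- ctrl.get_obs(): the state, without advancing time (a new reading comes with each control period).
- eyes.camera(name): name is "scene" or "top"; returns a dict with "frame" (400x640x3 uint8, red, green, blue), "vertical_fov" (degrees; the focal length in pixels is half the picture's height over the tangent of half this angle, whatever the lens; pixels are square), "cx", "cy" (the principal point, pixels), "k1" (the pictures are not rectified: a ray, as slopes to the right and down, at radius r is drawn at 1 + k1 r^2 times it, then the intrinsics apply), "eye" and "attitude" of the camera in the world. Camera axes: x right, y down, z forward; pixel columns grow to the right and rows downward; lengths in m; the calibration is good to about 2 mm. A picture is of the moment at which its call begins. There is no depth.
- ctrl.hand_in(): hands the job in, once; it reports no verdict.
The state is a dict: "time_s": time; "qpos": joint angles; "joint_vel": joint speeds; "tau": joint torques, N m; "ee_pos": TCP position; "eef_rot": TCP orientation; "force": force on the tool from outside, world axes, zero at the start; "moment": the same for the moment, N m; "grip_width": finger opening in m.
Only numpy, scipy, OpenCV 4.12 (cv2) and the standard library are available. Lean on these libraries where they do the work, as an engineer would, in place of code of your own. Each camera call takes 0.05 s, during which the arm holds its last target.

## Working session

There is one attempt and no reset: what is moved stays moved. The work goes in short steps, Python scripts to look and compute and a tool call to move; the robot and the scene stay as the last step left them, time stands still between calls to the robot, and variables do not carry over. Pictures are saved under pics/ and viewed, and the job is handed in when it is done.

Besides the shell and the picture viewer there is one more tool, called after "Emit:" in YAML: its name, and indented under it one key for each argument. jog_arm: Moves the arm, as the interface text tells. Its arguments: {"type":"object","properties":{"moves":{"type":"array","items":{"type":"array"}},"squeeze":{"type":"number"}},"required":["moves"]}

```bash
mkdir -p pics; ls
python3 - <<'E'
from station import ctrl, eyes
import cv2
print(ctrl.get_obs())
for n in ("scene","top"):
    c=eyes.camera(n); f=c.pop("frame"); cv2.imwrite(f"pics/{n}0.png",f[:,:,::-1]); print(n,c)
E
```

```text
pics
{'time_s': 0.0, 'qpos': array([ 1.19939735e+00,  3.00460435e-01,  1.52154572e+00,  6.58913037e-06,
        1.32071398e+00, -6.66045927e-02]), 'joint_vel': array([-0.00189508, -0.00183596, -0.00073898, -0.00064404,  0.00043096,
        0.00107856]), 'tau': array([ 3.54215872e-04, -5.31813455e+01, -3.52737665e+01,  7.08123785e-02,
        2.44895130e-02, -9.20111074e-05]), 'ee_pos': array([0.16496535, 0.52441351, 0.20490714]), 'eef_rot': array([-3.14046810e+00, -8.14076350e-05,  2.83679659e+00]), 'force': array([ 0.61526187,  0.99166303, -0.14378302]), 'moment': array([ 0.00881853, -0.00935679, -0.00851789]), 'grip_width': 0.09395632780615712}
scene {'vertical_fov': 56.11481883875508, 'cx': 321.0050369533889, 'cy': 201.93929340121008, 'k1': -0.01598957497193798, 'eye': array([ 1.07305418, -0.18735294,  0.65455116]), 'attitude': array([-2.40612982e+00, -2.22657108e-03,  1.47972567e+00])}
top {'vertical_fov': 45.91973692370699, 'cx': 313.34333602770516, 'cy': 199.85609094856696, 'k1': -0.020078514717089282, 'eye': array([ 0.44661123, -0.13053143,  0.95132126]), 'attitude': array([-2.98377963,  0.00929041, -1.56801295])}
```

View pics/scene0.png

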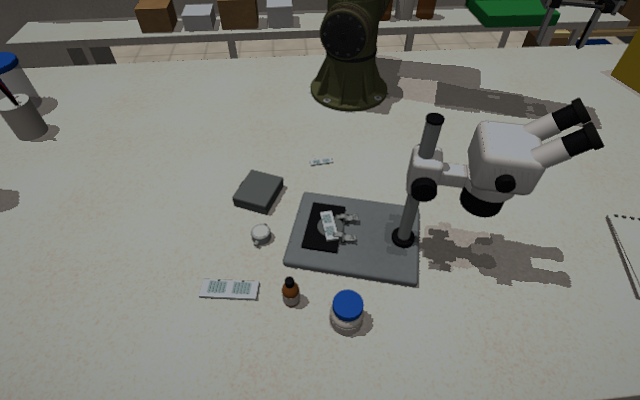

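View pics/top0.png

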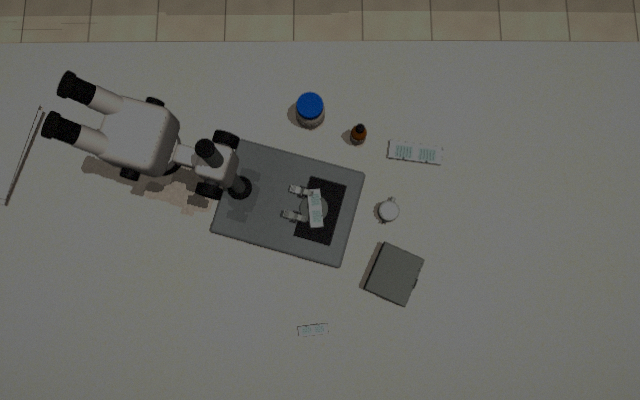

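```bash
cat > h.py <<'E'
import numpy as np, cv2
from scipy.spatial.transform import Rotation as R
from station import ctrl, eyes
def cam(n):
    c=eyes.camera(n); c['R']=R.from_euler('xyz',c['attitude']).as_matrix()
    c['f']=200/np.tan(np.radians(c['vertical_fov']/2)); return c
def proj(c,P):
    p=(np.atleast_2d(P)-c['eye'])@c['R']; s=p[:,:2]/p[:,2:]; r2=(s**2).sum(1,keepdims=True)
    return s*(1+c['k1']*r2)*c['f']+[c['cx'],c['cy']]
def ray(c,uv):
    d=(np.atleast_2d(uv).astype(float)-[c['cx'],c['cy']])/c['f']; s=d.copy()
    for _ in range(10): s=d/(1+c['k1']*(s**2).sum(1,keepdims=True))
    return np.c_[s,np.ones(len(s))]@c['R'].T
def onz(c,uv,z):
    d=ray(c,uv); return c['eye']+d*((z-c['eye'][2])/d[:,2])[:,None]
def crop(c,x0,y0,w,h,k,name):
    f=c['frame'][y0:y0+h,x0:x0+w,::-1].astype(float)
    f=np.clip(255*(f/255)**0.6,0,255).astype(np.uint8)
    cv2.imwrite(name,cv2.resize(f,None,fx=k,fy=k,interpolation=cv2.INTER_CUBIC))
E
python3 - <<'E'
from h import *
c=cam("top"); crop(c,200,130,180,145,4,"pics/t1.png")
s=cam("scene"); crop(s,270,180,160,115,5,"pics/s1.png")
print(onz(c,[[213,234],[340,267],[363,172],[240,139]],.02))
E
```

```text
[[ 0.52605606  0.07711625  0.02      ]
 [ 0.46206298 -0.17390788  0.02      ]
 [ 0.65177207 -0.22138012  0.02      ]
 [ 0.72057572  0.0288246   0.02      ]]
```

View pics/t1.png

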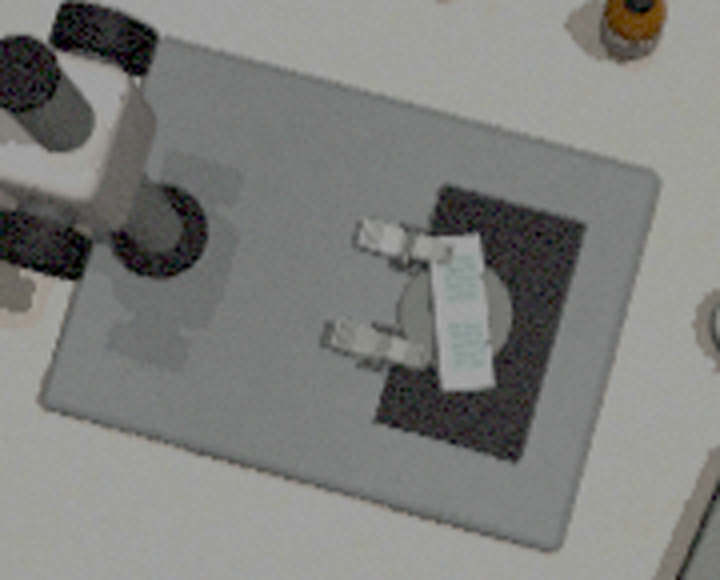

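View pics/s1.png

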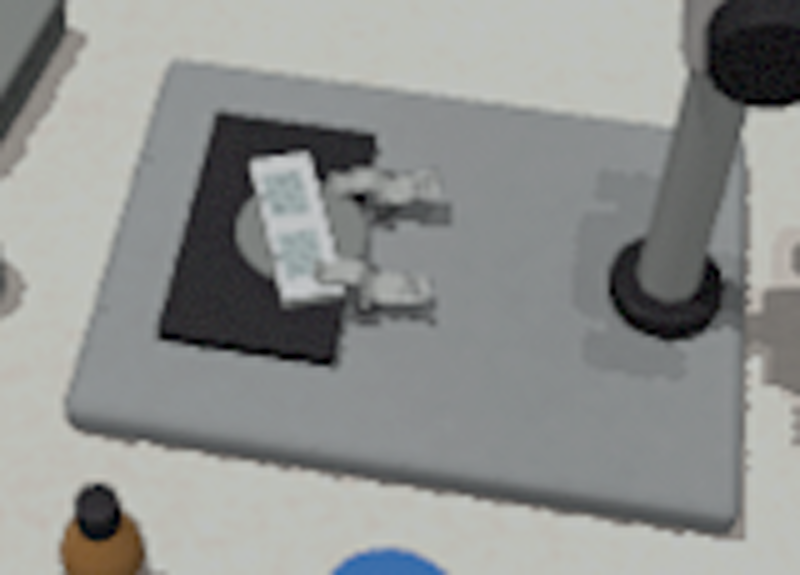

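```bash
cat > fit.py <<'E'
from h import *
from scipy.optimize import least_squares
c=cam("top"); s=cam("scene")
def quad(c,x0,y0,x1,y1,th):
    g=cv2.resize(cv2.GaussianBlur(c['frame'],(3,3),0).max(2)[y0:y1,x0:x1],None,fx=4,fy=4,interpolation=cv2.INTER_LINEAR)
    m=(g<th).astype(np.uint8)
    n,l,st,_=cv2.connectedComponentsWithStats(m); i=1+np.argmax(st[1:,4]); 
    h=cv2.convexHull(cv2.findContours((l==i).astype(np.uint8),0,1)[0][0])
    q=cv2.approxPolyN(h,4,ensure_convex=True).reshape(-1,2)
    return (q+.5)/4-.5+[x0,y0]
for cc,b in((c,(285,165,350,250)),(s,(298,198,350,258))):
    print(np.percentile(cc['frame'].max(2)[b[1]:b[3],b[0]:b[2]],[5,20,40,60,80]))
# threshold halfway between plate (dark) and base grey
qt=quad(c,285,165,350,250,60); qs=quad(s,298,198,350,258,60)
print(qt,qs)
E
python3 fit.py
```

```text
[15. 22. 73. 79. 83.]
[ 12.   16.   70.6 100.  103. ]
[[347.125 184.875]
 [329.625 246.375]
 [283.375 232.875]
 [304.875 173.375]] [[344.625 206.125]
 [351.375 255.625]
 [299.875 247.875]
 [312.625 201.625]]
```

```bash
cat > fit2.py <<'E'
from h import *
from scipy.optimize import least_squares
c=cam("top"); s=cam("scene")
# edge points: stand-frame edges; sample along predicted edge, find subpixel gradient max perpendicular
def gray(c): return cv2.GaussianBlur(c['frame'].max(2).astype(np.float32),(3,3),0)
def W(p,P): 
    a=p[2]; return np.c_[p[0]+np.cos(a)*P[:,0]-np.sin(a)*P[:,1], p[1]+np.sin(a)*P[:,0]+np.cos(a)*P[:,1], P[:,2]]
E=[ ((-54,-58),(-54,58),28),((-50,62),(8,62),28),((-50,-62),(14,-62),28),((20,-58),(20,-42),28),((20,42),(20,58),28)]
B=[((-85,-90),(-85,90),20),((-75,100),(170,100),20),((-75,-100),(120,-100),20)]
def meas(cc,p,e,win):
    (a,b,z)=e; t=np.linspace(0,1,25)[:,None]
    P=np.c_[np.array(a)*(1-t)+np.array(b)*t, np.full(25,z)]/1000
    uv=proj(cc,W(p,P)); d=uv[-1]-uv[0]; n=np.array([-d[1],d[0]])/np.linalg.norm(d)
    k=np.arange(-win,win+.01,.25); g=gray(cc)
    pts=uv[:,None]+k[None,:,None]*n
    v=cv2.remap(g,pts[...,0].astype(np.float32),pts[...,1].astype(np.float32),cv2.INTER_LINEAR)
    gr=np.abs(np.gradient(v,axis=1)); gr=np.where(gr>0.5*gr.max(1,keepdims=True),gr,0)
    off=(gr*k).sum(1)/gr.sum(1); return off-0, 
p=np.array([.54,-.08,np.radians(75.7)])
T=np.array([[310.75,176.25],[346.5,186.25],[329.75,245.5],[293.75,235.5]]); 
S=np.array([[345.2,207],[313.4,202.6],[302,247.6],[337.4,253.2]])
C=np.array([[20,-62,28],[-54,-62,28],[-54,62,28],[20,62,28]])/1000
S=np.array([[337.4,253.2],[302,247.6],[313.4,202.6],[345.2,207]])
def corner(p): return np.r_[(proj(c,W(p,C))-T).ravel(),(proj(s,W(p,C))-S).ravel()]
r=least_squares(corner,p); p=r.x; print(p,np.degrees(p[2])); print(r.fun.reshape(-1,2).round(1))
for it,win in((0,4),(1,3),(2,3)):
  for use in ("t","s","ts"):
    def res(q):
        return np.concatenate([meas(cc,q,e,win)[0] for n_,cc in(("t",c),("s",s)) if n_ in use for e in E])
    # linearise: solve with numeric derivative
    r=least_squares(res,p,diff_step=1e-3,loss='soft_l1',f_scale=.5)
    print(use,r.x.round(4),np.degrees(r.x[2]).round(2),np.sqrt(np.mean(r.fun**2)).round(2))
  p=r.x
for n_,cc in(("t",c),("s",s)):
  for e in E+B: print(n_,e,np.median(meas(cc,p,e,3)[0]).round(2))
np.save("stand.npy",p)
E
python3 fit2.py
```

```text
[ 0.57923169 -0.11772666  1.30190704] 74.59377887463094
[[-0.7 -1.5]
 [-0.6 -1.8]
 [-0.2 -0.9]
 [-0.7 -1. ]
 [-0.6 -2.1]
 [-1.2 -1.9]
 [-0.9 -1.3]
 [-0.1 -1.3]]
t [ 0.5778 -0.1175  1.3029] 74.65 0.25
s [ 0.5829 -0.1179  1.2977] 74.35 0.62
ts [ 0.579  -0.1175  1.3031] 74.66 0.82
t [ 0.5778 -0.1175  1.3039] 74.71 0.25
s [ 0.5826 -0.1179  1.3008] 74.53 0.53
ts [ 0.5786 -0.1174  1.3033] 74.68 0.81
t [ 0.5777 -0.1175  1.3025] 74.63 0.25
s [ 0.5825 -0.1179  1.3012] 74.56 0.53
ts [ 0.5786 -0.1174  1.3033] 74.68 0.81
t ((-54, -58), (-54, 58), 28) -0.5
t ((-50, 62), (8, 62), 28) -0.47
t ((-50, -62), (14, -62), 28) -0.27
t ((20, -58), (20, -42), 28) 0.0
t ((20, 42), (20, 58), 28) -0.0
t ((-85, -90), (-85, 90), 20) -0.64
t ((-75, 100), (170, 100), 20) -0.49
t ((-75, -100), (120, -100), 20) -0.29
s ((-54, -58), (-54, 58), 28) 0.04
s ((-50, 62), (8, 62), 28) 0.64
s ((-50, -62), (14, -62), 28) 2.24
s ((20, -58), (20, -42), 28) 0.26
s ((20, 42), (20, 58), 28) 0.5
s ((-85, -90), (-85, 90), 20) 0.3
s ((-75, 100), (170, 100), 20) 1.47
s ((-75, -100), (120, -100), 20) 1.45
```

Run:
```python
from h import *
p=np.load("stand.npy"); p[:2]=.5777,-.1175
a=p[2]; M=np.array([[np.cos(a),np.sin(a)],[-np.sin(a),np.cos(a)]])
c=cam("top"); s=cam("scene")
q=np.array([[430,238],[480,233],[495,386],[443,391]])/4+[200,130]
w=onz(c,q,.034)[:,:2]; L=(w-p[:2])@M.T*1000; print(L.round(1)); 
q=np.array([[248,158],[307,150],[344,295],[284,308]])/5+[270,180]
L2=(onz(s,q,.034)[:,:2]-[.5825,-.1179])@M.T*1000; print(L2.round(1))
print(L.mean(0),L2.mean(0), np.degrees(np.arctan2(*(L[2]-L[1]))),np.degrees(np.arctan2(*(L[3]-L[0]))))
# clip a features in top
q=np.array([[322,318],[322,346],[420,340],[420,365],[355,222]])/4+[200,130]
print(((onz(c,q,.036)[:,:2]-p[:2])@M.T*1000).round(1))
# head extents
print(onz(c,[[45,140],[60,80],[240,140],[230,195],[130,180]],.3)[:,:2].round(3), onz(s,[[410,200],[560,110],[600,140],[480,215]],.25)[:,:2].round(3))
```

```text
[[ 16.6 -32.3]
 [ -6.5 -41.3]
 [-33.6  29.9]
 [ -9.9  39. ]]
[[-32.5  33. ]
 [ -7.9  42.2]
 [ 19.3 -32.8]
 [ -3.8 -43.6]]
[-8.3410886  -1.18690809] [-6.23704948 -0.28056018] -20.86542983408964 -20.373444135214665
[[ 56.8  20.4]
 [ 53.   33.6]
 [  7.6  18.1]
 [  4.3  29.9]
 [ 54.3 -29.9]]
[[ 0.637  0.264]
 [ 0.729  0.25 ]
 [ 0.637 -0.019]
 [ 0.557 -0.007]
 [ 0.578  0.136]] [[ 0.716 -0.023]
 [ 0.515  0.318]
 [ 0.607  0.342]
 [ 0.753  0.069]]
```

Emit:
jog_arm:
  moves:
    - [[14,-35,3],[0,0,0.1],94]
    - [[28,-70,6],[0,0,0.2],94]
    - [[42,-105,9],[0,0,0.3],94]
    - [[56,-140,12],[0,0,0.42],94]
    - [[70,-175,15],[0,0,0.42],94]

```text
time_s: 0.92
ee_pos: [0.2352, 0.348, 0.2205]
eef_rot: [3.141, 0.0, 2.875]
force: [1.1, -0.8, 0.5]
grip_width: 0.0941
```

Emit:
jog_arm:
  moves:
    - [[16,-36,0],[0,0,0],94]
    - [[32,-72,0],[0,0,0],94]
    - [[48,-108,0],[0,0,0],94]
    - [[64,-144,0],[0,0,0],94]
    - [[80,-180,0],[0,0,0],94]

```text
time_s: 1.33
ee_pos: [0.3153, 0.1679, 0.2208]
eef_rot: [3.141, 0.001, 2.874]
force: [-0.2, 0.5, -0.7]
grip_width: 0.0939
```

Emit:
jog_arm:
  moves:
    - [[14,-37,0],[0,0,0],94]
    - [[28,-74,0],[0,0,0],94]
    - [[42,-111,0],[0,0,0],94]
    - [[56,-148,0],[0,0,0],94]
    - [[70,-185,0],[0,0,0],94]

```text
time_s: 1.75
ee_pos: [0.3853, -0.0175, 0.2208]
eef_rot: [3.141, 0.001, 2.873]
force: [1.6, 0.4, 0.7]
grip_width: 0.0941
```

Emit:
jog_arm:
  moves:
    - [[34,-20,0],[0,0,0],84]
    - [[68,-40,0],[0,0,0],84]
    - [[102,-60,0],[0,0,0],84]
    - [[136,-80,0],[0,0,0],84]
    - [[169,-96,-10],[0,0,0],84]

```text
time_s: 2.17
ee_pos: [0.5562, -0.1132, 0.2117]
eef_rot: [-3.142, 0.003, 2.873]
force: [0.2, 0.6, 1.1]
grip_width: 0.0839
```

Emit:
jog_arm:
  moves:
    - [[0,0,-35],[0,0,0],84]
    - [[0,0,-70],[0,0,0],84]
    - [[0,0,-105],[0,0,0],84]
    - [[0,0,-130],[0,0,0],84]
    - [[0,0,-130],[0,0,0],84]

```text
time_s: 2.58
ee_pos: [0.5515, -0.1107, 0.0754]
eef_rot: [-3.142, -0.008, 2.873]
force: [-0.8, 0.4, 0.1]
grip_width: 0.0842
```

Run:
```python
from h import *
o=ctrl.get_obs(); print(o['ee_pos'],o['eef_rot'],o['force'],o['grip_width'],o['time_s'])
c=cam("top"); crop(c,200,130,180,145,4,"pics/t2.png")
s=cam("scene"); crop(s,270,160,160,115,5,"pics/s2.png")
Rt=R.from_euler('xyz',o['eef_rot']).as_matrix()
for n,cc,o0,k in(("t",c,(200,130),4),("s",s,(270,160),5)):
  for y in (.042,.0545,-.042,-.0545):
    for x in (-.008,.008): print(n,x,y,((proj(cc,o['ee_pos']+Rt@[x,y,0])[0]-o0)*k).round(0))
```

```text
[ 0.55154454 -0.11073978  0.07540587] [-3.14158368 -0.00812392  2.87332618] [-0.83458254  0.42403217  0.08444914] 0.08424675294481018 2.5833
t -0.008 0.042 [347. 312.]
t 0.008 0.042 [338. 345.]
t -0.008 0.0545 [322. 305.]
t 0.008 0.0545 [312. 338.]
t -0.008 -0.042 [520. 360.]
t 0.008 -0.042 [511. 393.]
t -0.008 -0.0545 [546. 367.]
t 0.008 -0.0545 [537. 400.]
s -0.008 0.042 [419. 233.]
s 0.008 0.042 [424. 205.]
s -0.008 0.0545 [449. 237.]
s 0.008 0.0545 [453. 209.]
s -0.008 -0.042 [219. 206.]
s 0.008 -0.042 [226. 179.]
s -0.008 -0.0545 [189. 203.]
s 0.008 -0.0545 [197. 175.]
```

View pics/t2.png

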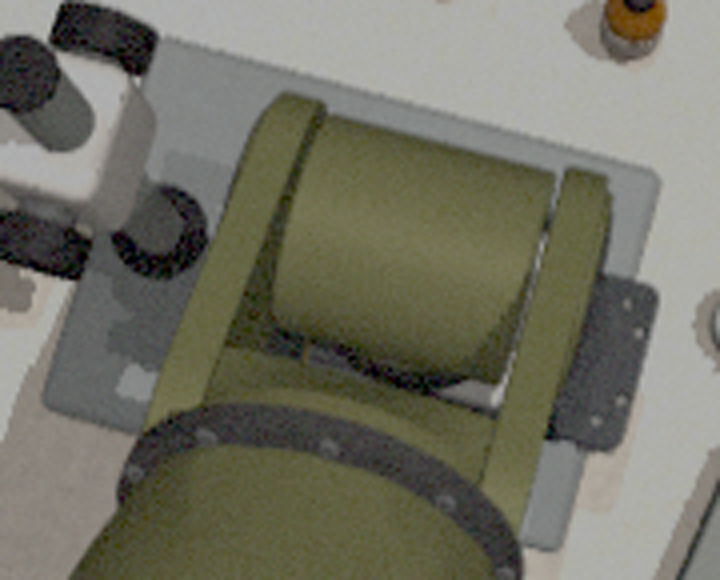

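View pics/s2.png

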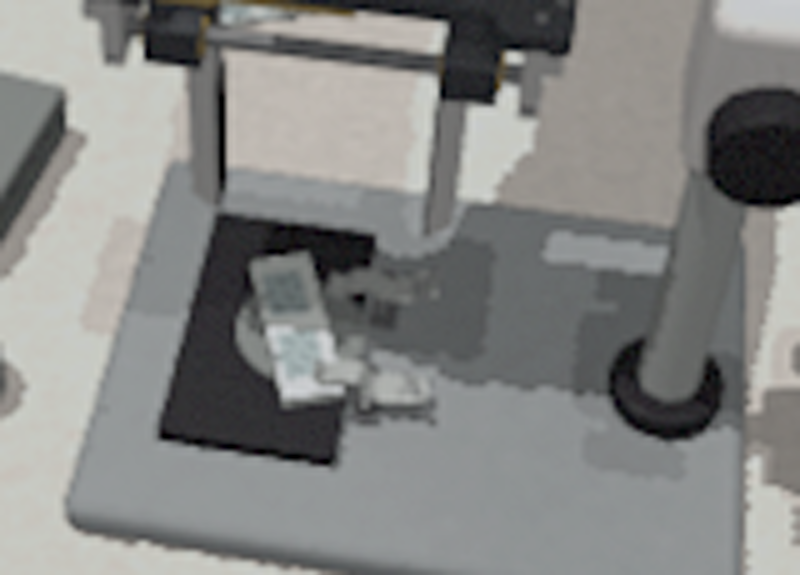

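Emit:
jog_arm:
  moves:
    - [[0,0,0],[0,0,0],84]
    - [[0,0,0],[0,0,0],84]

```text
time_s: 2.85
ee_pos: [0.5551, -0.1116, 0.0826]
eef_rot: [3.142, 0.003, 2.874]
force: [0.1, -0.8, -0.3]
grip_width: 0.0842
```

Emit:
jog_arm:
  moves:
    - [[0,-1,-12],[0,0,0],84]
    - [[0,-2,-24],[0,0,0],84]
    - [[0,-2,-34],[0,0,0],84]
    - [[0,-2,-34],[0,0,0],84]
    - [[0,-2,-34],[0,0,0],84]

```text
time_s: 3.27
ee_pos: [0.5536, -0.1133, 0.0455]
eef_rot: [3.142, -0.002, 2.873]
force: [0.6, -0.1, 0.2]
grip_width: 0.0843
```

Run:
```python
from h import *
o=ctrl.get_obs(); print(o['ee_pos'],o['eef_rot'],o['force'],o['grip_width'],o['time_s'])
s=cam("scene"); crop(s,290,185,90,70,8,"pics/s3.png")
Rt=R.from_euler('xyz',o['eef_rot']).as_matrix()
for y in (.042,.0545,-.042,-.0545):
    for x in (-.008,.008): print(x,y,((proj(s,o['ee_pos']+Rt@[x,y,0])[0]-[290,185])*8).round(0))
```

```text
[ 0.55359457 -0.11326765  0.04552435] [ 3.14157873e+00 -1.80414373e-03  2.87337301e+00] [ 0.64829224 -0.14592461  0.1807219 ] 0.08434100374912916 3.2667
-0.008 0.042 [494. 255.]
0.008 0.042 [502. 209.]
-0.008 0.0545 [542. 261.]
0.008 0.0545 [548. 216.]
-0.008 -0.042 [182. 212.]
0.008 -0.042 [194. 167.]
-0.008 -0.0545 [137. 205.]
0.008 -0.0545 [148. 161.]
```

View pics/s3.png

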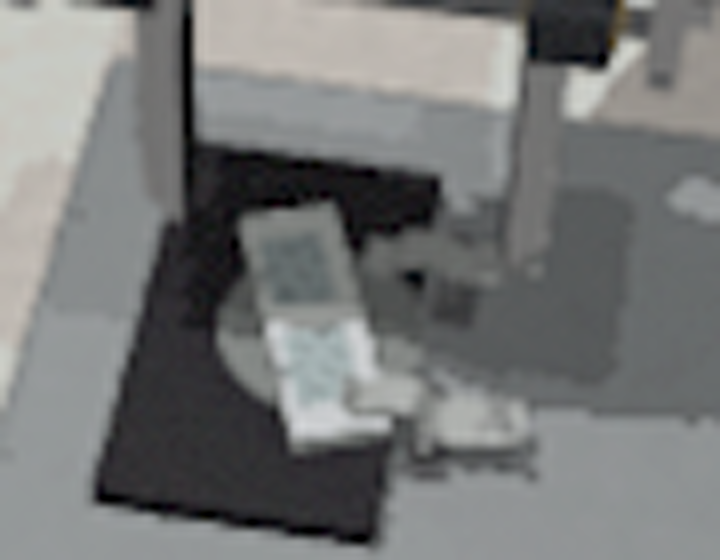

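Emit:
jog_arm:
  moves:
    - [[0,-3,0],[0,0,0],84]
    - [[0,-3,-4],[0,0,0],84]
    - [[0,-3,-8],[0,0,0],84]
    - [[0,-3,-8],[0,0,0],84]
    - [[0,-3,-8],[0,0,0],84]

```text
time_s: 3.73
ee_pos: [0.5539, -0.1163, 0.0382]
eef_rot: [-3.142, -0.0, 2.873]
force: [-0.4, -0.0, 0.6]
grip_width: 0.084
```

Emit:
jog_arm:
  moves:
    - [[0,0,-3],[0,0,0],84]
    - [[0,0,-6],[0,0,0],84]
    - [[0,0,-6],[0,0,0],84]
    - [[0,0,-6],[0,0,0],84]
    - [[0,0,-6],[0,0,0],84]

```text
time_s: 4.15
ee_pos: [0.5546, -0.1161, 0.0329]
eef_rot: [3.141, 0.001, 2.873]
force: [0.4, 2.5, 5.4]
grip_width: 0.084
```

Emit:
jog_arm:
  moves:
    - [[0,0,-1],[0,0,0],84]
    - [[0,0,-2.5],[0,0,0],84]
    - [[0,0,-2.5],[0,0,0],84]
    - [[0,0,-2.5],[0,0,0],84]

```text
time_s: 4.48
ee_pos: [0.5547, -0.116, 0.0305]
eef_rot: [3.141, 0.001, 2.873]
force: [-0.3, 3.2, 8.4]
grip_width: 0.0843
```

Run:
```python
from h import *
o=ctrl.get_obs(); print(o['ee_pos'],o['eef_rot'],o['force'],o['grip_width'],o['time_s'])
s=cam("scene"); crop(s,290,185,90,70,8,"pics/s4.png")
Rt=R.from_euler('xyz',o['eef_rot']).as_matrix()
for y in (.042,.0545,-.042,-.0545):
    for x in (-.008,): print(x,y,((proj(s,o['ee_pos']+Rt@[x,y,0])[0]-[290,185])*8).round(0))
```

```text
[ 0.55468297 -0.11603921  0.03051793] [3.14086945e+00 1.47887250e-03 2.87341978e+00] [-0.28517087  3.1966326   8.35848169] 0.08430283335688321 4.4833
-0.008 0.042 [481. 294.]
-0.008 0.0545 [528. 301.]
-0.008 -0.042 [173. 252.]
-0.008 -0.0545 [128. 245.]
```

View pics/s4.png

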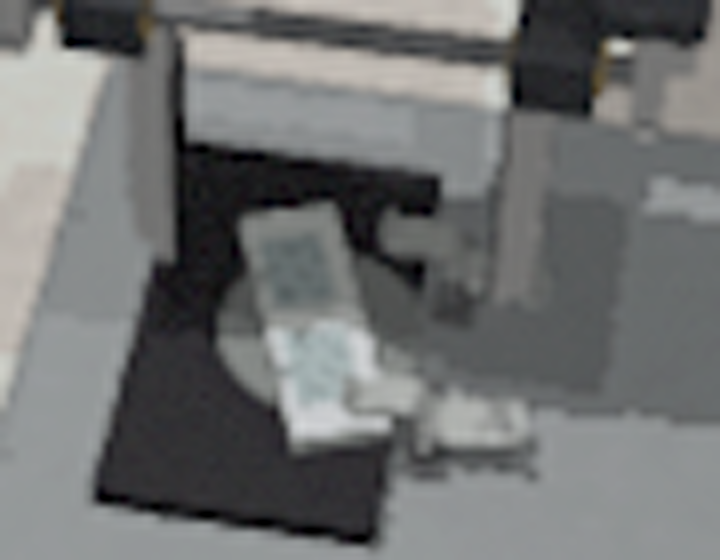

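Emit:
jog_arm:
  moves:
    - [[0.3,1,0],[0,0,0],82]
    - [[0.5,1.9,0],[0,0,0],80]
    - [[0.8,2.9,0],[0,0,0],78]
    - [[1.1,3.9,0],[0,0,0],76]
    - [[1.3,4.8,0],[0,0,0],74]
  squeeze: 8

```text
time_s: 4.95
ee_pos: [0.556, -0.1114, 0.0306]
eef_rot: [3.141, 0.002, 2.873]
force: [-1.6, -0.2, 7.0]
grip_width: 0.0745
```

Emit:
jog_arm:
  moves:
    - [[0.3,1,0],[0,0,0],72]
    - [[0.5,1.9,0],[0,0,0],70]
    - [[0.8,2.9,0],[0,0,0],68]
    - [[1.1,3.9,0],[0,0,0],66]
    - [[1.1,3.9,0],[0,0,0],66]

```text
time_s: 5.37
ee_pos: [0.557, -0.1074, 0.0306]
eef_rot: [3.141, 0.001, 2.874]
force: [-0.0, 3.7, 7.3]
grip_width: 0.0661
```

```bash
cat > look.py <<'E'
from h import *
import sys
o=ctrl.get_obs(); print(o['ee_pos'],o['eef_rot'],o['force'],o['grip_width'],o['time_s'])
s=cam("scene"); crop(s,290,185,90,70,8,sys.argv[1])
Rt=R.from_euler('xyz',o['eef_rot']).as_matrix(); g=o['grip_width']/2
for y in (g,g+.0125,-g,-g-.0125):
    for x in (-.008,): print(x,y,((proj(s,o['ee_pos']+Rt@[x,y,0])[0]-[290,185])*8).round(0))
E
python3 look.py pics/s5.png
```

```text
[ 0.55703007 -0.10741854  0.03055324] [3.14121051e+00 1.41238899e-03 2.87354371e+00] [-0.01151166  3.73401363  7.29497999] 0.06606350902131017 5.3667
-0.008 0.033031754510655084 [481. 294.]
-0.008 0.04553175451065508 [528. 301.]
-0.008 -0.033031754510655084 [238. 260.]
-0.008 -0.04553175451065508 [193. 254.]
```

View pics/s5.png

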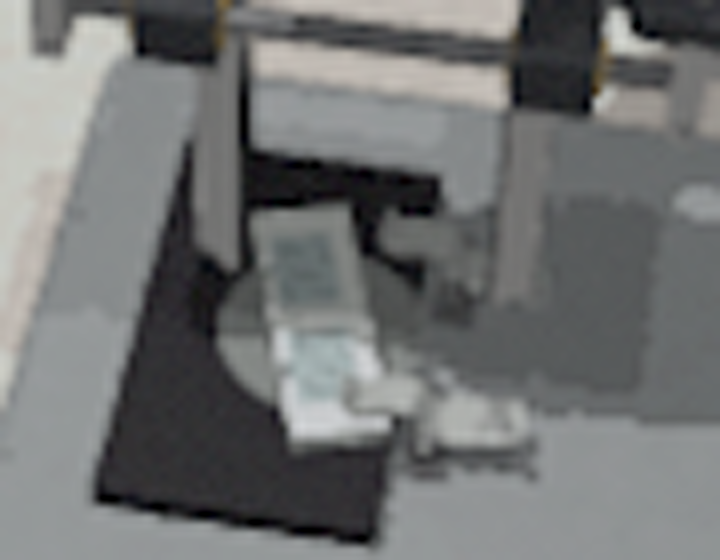

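Emit:
jog_arm:
  moves:
    - [[0.3,1,0],[0,0,0],64]
    - [[0.5,1.9,0],[0,0,0],62]
    - [[0.8,2.9,0],[0,0,0],60]
    - [[1.1,3.9,0],[0,0,0],58]
    - [[1.1,3.9,0],[0,0,0],58]

```text
time_s: 5.83
ee_pos: [0.5581, -0.1036, 0.0306]
eef_rot: [3.141, 0.001, 2.874]
force: [-1.4, 2.7, 7.0]
grip_width: 0.0582
```

Emit:
jog_arm:
  moves:
    - [[0.3,1,0],[0,0,0],56]
    - [[0.5,1.9,0],[0,0,0],54]
    - [[0.7,2.4,0],[0,0,0],53]
    - [[0.7,2.4,0],[0,0,0],53]

```text
time_s: 6.17
ee_pos: [0.5588, -0.1011, 0.0306]
eef_rot: [3.141, 0.001, 2.874]
force: [-0.2, 2.5, 7.0]
grip_width: 0.0532
```

```bash
python3 look.py pics/s6.png
```

```text
[ 0.5587831  -0.10111149  0.0305507 ] [3.14119124e+00 1.30996233e-03 2.87357826e+00] [-0.19320309  2.45667886  6.98350072] 0.053208407656719414 6.1667
-0.008 0.026604203828359707 [482. 294.]
-0.008 0.039104203828359704 [528. 301.]
-0.008 -0.026604203828359707 [286. 267.]
-0.008 -0.039104203828359704 [240. 261.]
```

View pics/s6.png

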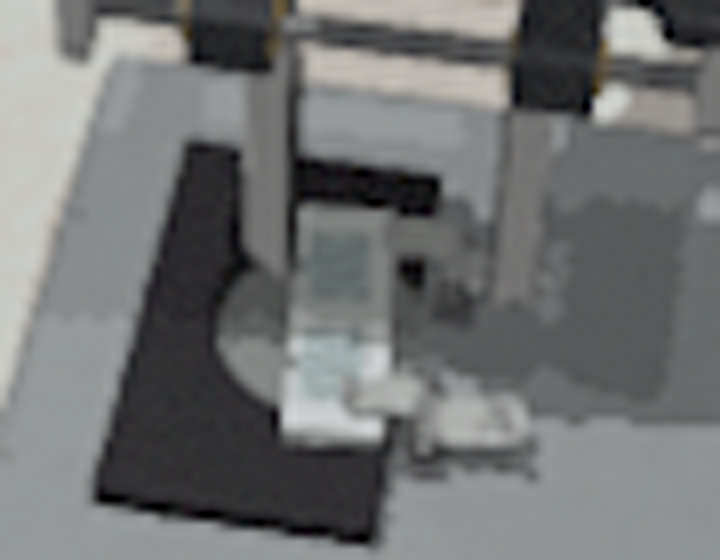

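```bash
cat > ang.py <<'E'
from h import *
import sys,json
a=1.3033; M=np.array([[np.cos(a),np.sin(a)],[-np.sin(a),np.cos(a)]])
s=cam("scene")
q=np.array(json.loads(sys.argv[1]))/8+[290,185]
L=(onz(s,q,.034)[:,:2]-[.5825,-.1179])@M.T*1000; print(L.round(1))
for i in range(0,len(L)-1,2):
    d=L[i+1]-L[i]; print("ang deg fwd", np.degrees(np.arctan2(-d[0],d[1])).round(2))
# predicted square slide outline for reference
def pr(x,y): 
    w=np.array([.5825,-.1179])+M.T@np.array([x,y])/1000
    return ((proj(s,[*w,.034])[0]-[290,185])*8).round(0)
for x in (-10,16): print([pr(x,y).tolist() for y in(-35,41)])
E
python3 ang.py "[[282,432],[299,207],[386,436],[394,210]]"
```

```text
[[ -8.  -37.7]
 [-16.2  38.1]
 [ 18.4 -34.2]
 [  9.5  41.6]]
ang deg fwd 6.18
ang deg fwd 6.71
[[276.0, 423.0], [323.0, 202.0]]
[[376.0, 437.0], [417.0, 215.0]]
```

Emit:
jog_arm:
  moves:
    - [[0.3,1,0],[0,0,0],51]
    - [[0.5,1.9,0],[0,0,0],49]
    - [[0.7,2.4,0],[0,0,0],48]
    - [[0.7,2.4,0],[0,0,0],48]

```text
time_s: 6.6
ee_pos: [0.5594, -0.0987, 0.0305]
eef_rot: [3.141, 0.001, 2.874]
force: [-1.0, 1.9, 7.4]
grip_width: 0.0482
```

```bash
python3 look.py pics/s7.png
```

```text
[ 0.55944479 -0.09870409  0.0305025 ] [3.14118029e+00 1.16667621e-03 2.87355189e+00] [-0.98843209  1.89649055  7.38679537] 0.04822233904737242 6.6
-0.008 0.02411116952368621 [482. 294.]
-0.008 0.03661116952368621 [528. 301.]
-0.008 -0.02411116952368621 [304. 270.]
-0.008 -0.03661116952368621 [258. 263.]
```

View pics/s7.png

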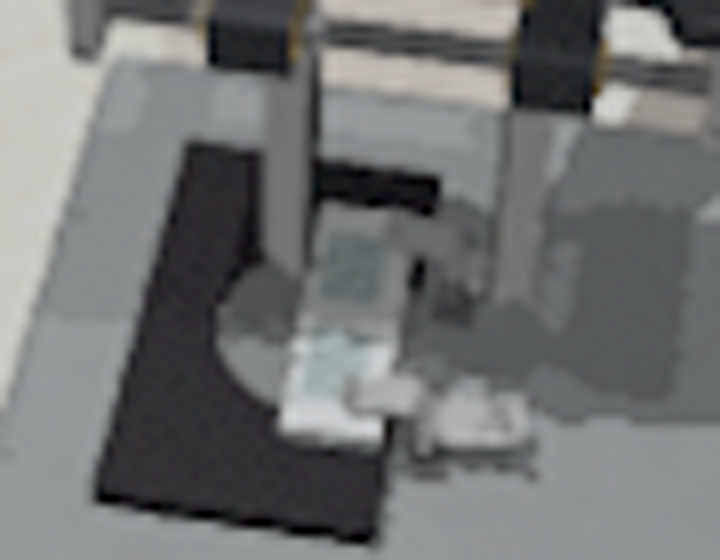

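```bash
python3 ang.py "[[279,428],[317,203],[383,436],[412,212]]"
python3 - <<'E'
from h import *
s=cam("scene"); f=s['frame'][205:245,318:345].max(2)
for r in range(0,40,1): print(r+205,' '.join(f"{v:3d}" for v in f[r]))
E
```

```text
[[ -9.  -36.6]
 [-11.6  40.4]
 [ 17.6 -34.3]
 [ 14.4  41.8]]
ang deg fwd 1.96
ang deg fwd 2.43
[[276.0, 423.0], [323.0, 202.0]]
[[376.0, 437.0], [417.0, 215.0]]
205  14  13  14   9  21  55  69  67  69  63  35   5  14  21  20  27  42  49  59  69  71  69  72  81  84  90  96
206  13  14  16   8  21  54  69  67  68  60  34   4   3   6   3   2   3   3   6  15  19  19  26  43  48  57  67
207  16  14  13  11  21  56  70  69  69  61  35   4   5   5   6   4   7   5   7   7   4   6   3   2   2   3  11
208  14  14  12  10  20  55  70  68  68  60  35   4   8   6   6   7   7   6   6   6   7   5   5   5   4   5   2
209  13  14  16   8  21  55  70  68  69  61  34   3   4   5   5   3   4   5   5   4   6   6   6   7   8   5   7
210  15  13  14   5  19  54  69  68  69  59  28   3  33  49  38  20  14   8   1   0   6   7   3   3   5   5  12
211  15  16  11   5  19  55  70  68  70  56  24  14  59  78  73  67  65  64  72  77  58  44  41  22   9   3  20
212  14  16  11   2  20  54  70  68  68  58  23  32  70  84  83  83  83  84  89  88  69  57  58  50  47  41  41
213  16  12   9   6  20  55  70  68  70  56
[... 2840 characters left out ...]
   4  27  40  39  73  95 108
239  18  17  18  18  16  16  21  46  55  59  63  70  97 115 118 128 136 135 143 109   6  34  42  39  64  83  87
240  18  18  17  17  18  19  13  18  21  31  39  39  57  62  53  55  55  61  72  56   9  36  40  33  69  75  48
241  18  17  19  19  17  18  18  18  19  16  17  14  15  11  17  21  23  35  37  21  17  47  51  31  58  56  22
242  20  18  18  18  16  18  19  18  19  18  18  18  17  18  16  17  17  15  16  14  32  57  56  32  22  26  27
243  18  18  18  19  18  18  16  18  17  18  18  18  18  17  18  18  17  17  17  15  34  53  51  48  43  41  46
244  18  19  19  18  16  18  18  19  18  17  19  17  18  19  18  18  18  17  19  12  42  67  75  60  42  42  45
```

Emit:
jog_arm:
  moves:
    - [[0.1,0.5,0],[0,0,0],47]
    - [[0.1,0.5,0],[0,0,0],47]
    - [[0.1,0.5,0],[0,0,0],47]

```text
time_s: 7.0
ee_pos: [0.5596, -0.0982, 0.0305]
eef_rot: [3.141, 0.001, 2.873]
force: [-1.0, 2.1, 6.7]
grip_width: 0.047
```

```bash
cat > edge.py <<'E'
from h import *
a=1.3033; M=np.array([[np.cos(a),np.sin(a)],[-np.sin(a),np.cos(a)]])
s=cam("scene"); O=np.array([.5825,-.1179])
f=s['frame'].max(2).astype(float)
def fit(rows,xp,side):
    pts=[]
    for r in rows:
        x0=xp(r); lo=int(round(x0))-4; seg=f[r,lo:lo+9]; g=np.diff(seg)*side
        i=np.argmax(g); 
        # half-level crossing
        j=max(i-1,0); w=np.clip(g[j:i+2],0,None); pts.append([lo+.5+(w*np.arange(j,i+2)).sum()/w.sum(),r])
    pts=np.array(pts); L=(onz(s,pts,.034)[:,:2]-O)@M.T*1000
    k=np.ones(len(L),bool)
    for _ in range(4):
        A=np.polyfit(L[k,1],L[k,0],1); e=L[:,0]-np.polyval(A,L[:,1]); k=np.abs(e)<max(.6,1.5*np.median(abs(e)))
    print("deg fwd",np.degrees(np.arctan(-A[0])).round(2),"x at y=0",A[1].round(1),"n",k.sum(),len(k),"rms",e[k].std().round(2))
import sys
d=float(sys.argv[1]) if len(sys.argv)>1 else 0
fit(range(212,237),lambda r:329.2+d-(r-212)*.196,1)
fit([*range(219,228),*range(228,231),236,237,238],lambda r:340.4+d-(r-219)*.17,-1)
E
python3 edge.py; python3 look.py pics/s8.png
```

```text
deg fwd -0.58 x at y=0 -10.4 n 21 25 rms 0.31
deg fwd -0.77 x at y=0 15.9 n 14 15 rms 0.26
[ 0.55958066 -0.09824543  0.03051669] [3.14105206e+00 1.29143722e-03 2.87342096e+00] [-1.02776729  1.65313691  6.45388529] 0.04695001229912929 7.05
-0.008 0.023475006149564645 [481. 294.]
-0.008 0.03597500614956464 [527. 301.]
-0.008 -0.023475006149564645 [308. 270.]
-0.008 -0.03597500614956464 [262. 264.]
```

View pics/s8.png

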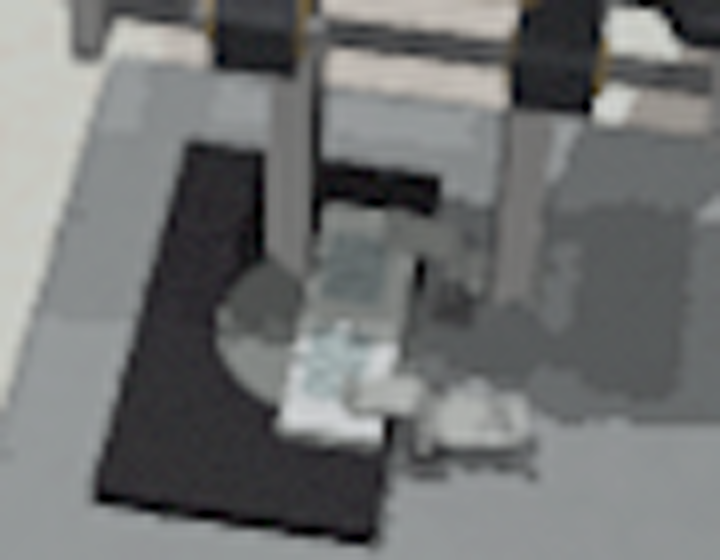

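Emit:
jog_arm:
  moves:
    - [[-0.3,-1,0],[0,0,0],49]
    - [[-0.5,-1.9,0],[0,0,0],51]
    - [[-0.8,-2.9,0],[0,0,0],53]
    - [[-0.8,-2.9,0],[0,0,0],53]

```text
time_s: 7.43
ee_pos: [0.5588, -0.1011, 0.0306]
eef_rot: [3.141, 0.001, 2.873]
force: [-1.2, 1.7, 7.0]
grip_width: 0.0528
```

Emit:
jog_arm:
  moves:
    - [[0,0,2],[0,0,0],53]
    - [[0,0,4],[0,0,0],53]
    - [[0,0,6],[0,0,0],53]
    - [[0,0,9],[0,0,0],53]
    - [[0,0,12],[0,0,0],53]

```text
time_s: 7.85
ee_pos: [0.5581, -0.1013, 0.0419]
eef_rot: [-3.142, -0.0, 2.873]
force: [0.1, 0.5, 0.2]
grip_width: 0.0529
```

Emit:
jog_arm:
  moves:
    - [[0,0,5],[0,0,0],53]
    - [[0,0,15],[0,0,0],53]
    - [[0,0,30],[0,0,0],53]
    - [[0,0,50],[0,0,0],53]
    - [[0,0,50],[0,0,0],53]

```text
time_s: 8.27
ee_pos: [0.5599, -0.1017, 0.0962]
eef_rot: [3.141, 0.005, 2.873]
force: [-0.0, 0.0, 0.3]
grip_width: 0.0531
```

```bash
python3 edge.py; python3 look.py pics/s9.png
```

```text
deg fwd -0.09 x at y=0 -10.3 n 17 25 rms 0.25
deg fwd -0.34 x at y=0 15.7 n 13 15 rms 0.27
[ 0.55925655 -0.1015969   0.09423135] [3.14151829 0.00383037 2.8734868 ] [-0.03270721  0.25771556 -1.03576979] 0.05288801847091818 8.3167
-0.008 0.02644400923545909 [494. 136.]
-0.008 0.03894400923545909 [544. 142.]
-0.008 -0.02644400923545909 [287. 108.]
-0.008 -0.03894400923545909 [239. 102.]
```

View pics/s9.png

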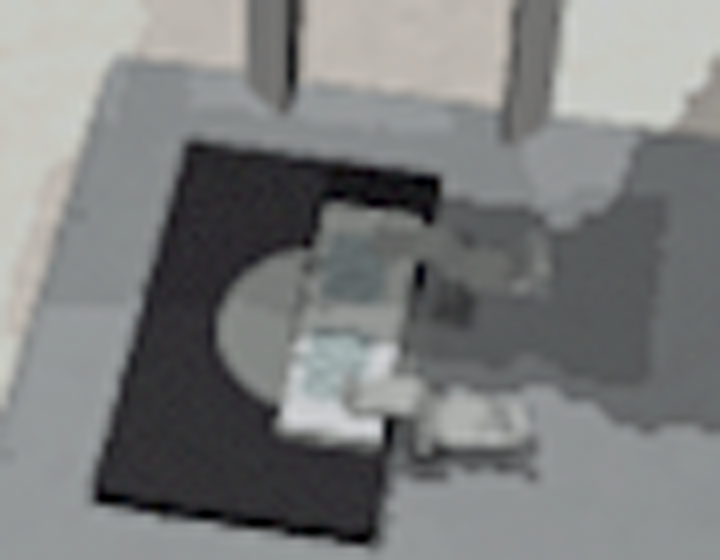

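Emit:
jog_arm:
  moves:
    - [[0,0,30],[0,0,0],53]
    - [[0,0,65],[0,0,0],53]
    - [[0,0,100],[0,0,0],53]
    - [[0,0,125],[0,0,0],53]
    - [[-20,0,125],[0,0,0],53]

```text
time_s: 8.78
ee_pos: [0.5408, -0.1017, 0.2211]
eef_rot: [3.141, 0.007, 2.874]
force: [-0.4, -0.1, -0.2]
grip_width: 0.0529
```

Emit:
jog_arm:
  moves:
    - [[-35,10,0],[0,0,0],53]
    - [[-70,25,0],[0,0,0],53]
    - [[-105,45,0],[0,0,0],53]
    - [[-135,70,0],[0,0,0],53]
    - [[-155,100,0],[0,0,0],53]

```text
time_s: 9.2
ee_pos: [0.3806, -0.0011, 0.216]
eef_rot: [-3.141, -0.001, 2.872]
force: [0.9, 1.2, 0.1]
grip_width: 0.0529
```

Emit:
jog_arm:
  moves:
    - [[-14,37,0],[0,0,0],53]
    - [[-28,74,0],[0,0,0],53]
    - [[-42,111,0],[0,0,0],53]
    - [[-56,148,0],[0,0,0],53]
    - [[-56,148,0],[0,0,0],53]

```text
time_s: 9.62
ee_pos: [0.3246, 0.1513, 0.2164]
eef_rot: [3.141, -0.001, 2.88]
force: [0.8, -0.3, 0.5]
grip_width: 0.0529
```

```bash
python3 - <<'E'
from h import *
o=ctrl.get_obs(); print(o['ee_pos'],o['force'],o['time_s'])
c=cam("top"); crop(c,250,160,110,100,7,"pics/t9.png"); cv2.imwrite("pics/t9f.png",c['frame'][:,:,::-1])
s=cam("scene"); crop(s,290,185,90,70,8,"pics/s10.png")
E
python3 edge.py
```

```text
[0.32461531 0.15129824 0.21642073] [ 0.8257202  -0.33032878  0.52989564] 9.6167
deg fwd 0.19 x at y=0 -10.5 n 22 25 rms 0.29
deg fwd -0.11 x at y=0 15.6 n 12 15 rms 0.23
```

View pics/t9.png

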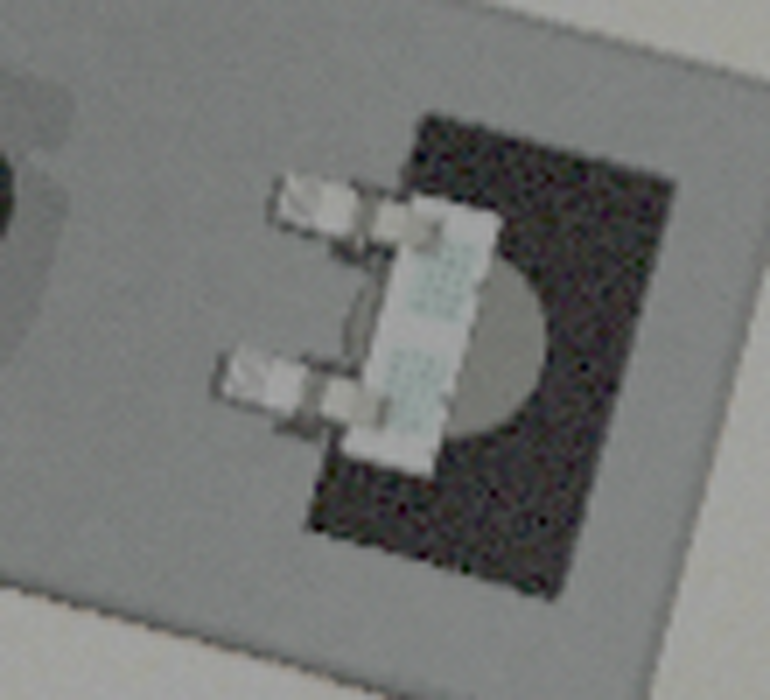

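View pics/t9f.png

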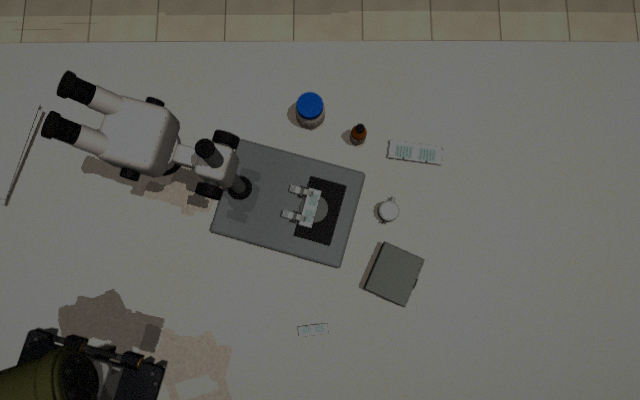

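View pics/s10.png

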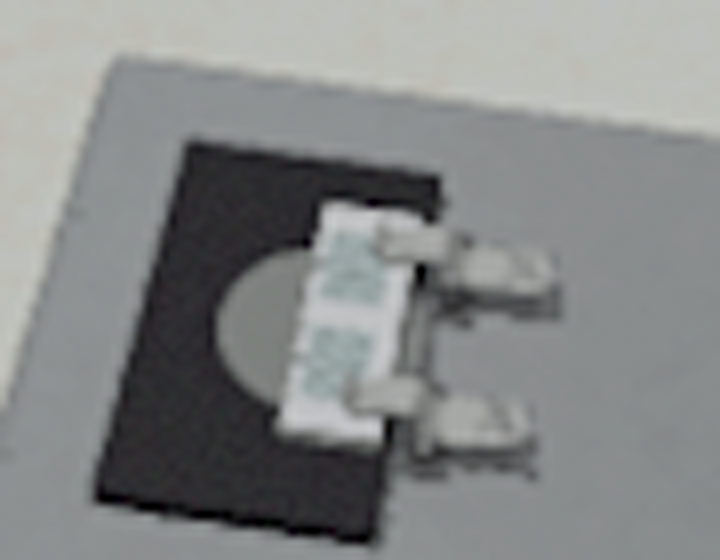

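Run:
```python
from h import *
c=cam("top"); s=cam("scene")
def line(cc,a,b,off,k,sgn,z,skip=()):
    # a,b in crop px; fit gradient-peak line, return world angle mod 180
    a=np.array(a)/k+off; b=np.array(b)/k+off; g=cc['frame'].max(2).astype(np.float32)
    t=np.linspace(.06,.94,60)
    t=np.array([u for u in t if not any(p<u<q for p,q in skip)])[:,None]
    P=a*(1-t)+b*t; d=(b-a)/np.linalg.norm(b-a); n=np.array([-d[1],d[0]])
    kk=np.arange(-2.5,2.51,.1); X=P[:,None]+kk[None,:,None]*n
    v=cv2.remap(g,X[...,0].astype(np.float32),X[...,1].astype(np.float32),cv2.INTER_CUBIC)
    gr=cv2.GaussianBlur(np.abs(np.gradient(v,axis=1)),(7,1),0); o=kk[gr.argmax(1)]
    Q=onz(cc,P+o[:,None]*n,z)[:,:2].astype(np.float32)
    vx,vy,_,_=cv2.fitLine(Q,cv2.DIST_HUBER,0,1e-4,1e-4).ravel(); return round(float(np.degrees(np.arctan2(vy,vx))%180),2)
T=([250,160],7); S=([290,185],8)
print("top slide front",line(c,(500,212),(433,473),*T,1,.034),"rear",line(c,(412,195),(345,458),*T,1,.034,((0,.3),(.66,1))),
 "stage front",line(c,(677,180),(558,600),*T,1,.028),"base front",line(c,(770,250),(650,695),*T,1,.02))
print("scene slide front",line(s,(320,205),(279,432),*S,1,.034),"stage front",line(s,(188,148),(97,497),*S,1,.028),"stage side",line(s,(97,497),(372,540),*S,1,.028))
```

```text
top slide front 164.78 rear 164.91 stage front 164.16 base front 164.26
scene slide front 165.01 stage front 163.99 stage side 74.57
```

```bash
python3 -c "
from station import ctrl
print(ctrl.hand_in())"
```

```text
the job is handed in; nothing more can be done
None
```

The slide now lies square on the stage with both clips closed on it, and I handed the job in at about 10 s. I pressed clip_a's heel down with one fingertip, then closed the other fingertip on the slide's front edge while the heel stayed down. The slide turned back under the raised nose. I eased the pushing finger off, let the clip down and withdrew the hand.

**Last checks:**
- **Squareness:** the slide is about 0.5 to 1° off the stage edges. The separate edge fits gave anywhere from 0 to 1°, so they disagree slightly. I judged that square and left it.
- **Clips:** in both views both noses rest on the slide. Clip_b showed no movement in the views I took.
- **Surroundings:** by eye, the bystanders and the look-alike slides are where they started in the top view.
- **Forces:** the highest force reading was about 8 N upwards, from pressing the heel. After I withdrew, the gripper was touching nothing.

The two cameras disagreed by about 5 mm on the stand's position. I took a value between them, checked against where the fingertips showed in the scene camera.

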